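# Shut and bolt the board tester

## Task

Get the circuit board ready for testing: with the fingertips push the tester's open tray (red pad on its front), board and all, fully home, and only then push the yellow tab of the locking bolt sideways as far as it goes, so that the bolt passes through the steel staple. Nothing is picked up: do not touch the board, and leave everything else on the bench where it is.

Things in the scene. Friction and masses are not known exactly. Their poses are not given: they have to be found in the camera images.
- tester: dark blue board tester, a flat box fixed to the bench, 220 deep (its x) x 200 wide (its y) x 75 mm high, that stands left or right of the grey bench supply and may be turned up to 0.25 rad. Origin: centre of its underside; x points from its open front (which faces the robot) to its back, y to the left as seen from the robot, z up. Top at z = 75 mm. Fixed on its top, 40 mm behind the front edge: the bolt's two dark guides, 96 mm high, at y = -68 and +18 mm
- tray (a joint): how far the tester's tray stands out of the tester towards the robot (along the tester's -x), in m: 0 is fully home (a hard stop), 0.10 fully out. Starts 0.06 to 0.085. Slides with about 2.5 N of friction and stays where it is left. White front panel 194 wide, 12 mm thick, 14 to 74 mm above the bench. The steel staple for the bolt stands on it at the tester's y = +55 mm, when home reaches 60 mm back over the tester's top and is 101 mm high
- tray_pad (a point): centre of the outer (robot-side) face of the red push pad on the middle of the tray's front panel, 45 mm above the bench. The pad is 70 wide x 34 high and stands 20 mm out from the panel. Moves with the tray; axes parallel to the tester's. To shut the tray it is pushed along the tester's +x
- bolt (a joint): how far the locking bolt has been slid along the tester's +y (to the left as seen from the robot), in m: 0 is fully unlocked, 0.04 fully thrown through the tray's staple (hard stops at both). Starts 0 to 0.01. Slides with about 2 N of friction, no spring, stays where it is left
- bolt_tab (a point): point on the bolt's yellow upright tab, in the middle of its thickness and depth, 109 mm above the bench (tab top 121 mm). The tab is 10 thick along the tester's y, 18 mm deep along its x; from 97 mm up it stands free above the guides. Moves with the bolt; axes parallel to the tester's. Pushed on its right (-y) side towards +y
- board: green circuit board 80 x 100 x 5 mm (parts on it up to 13 mm high), lying loose, with up to 28 mm of play front to back, in a shallow compartment of the tray (rails 7 mm high) behind the front panel, its underside 22 mm above the bench. Origin: centre of its underside. It rides in with the tray; not to be touched
- supply: grey bench power supply with black front, knobs and vents, 200 x 200 x 95 mm, fixed; beside the tester. Origin: centre of its underside. Not part of the job
- spool: orange solder spool, 56 mm across, 40 mm high, standing on the rear half of the tester's top. Origin: centre of its underside. Leave alone
- screwdriver: green-handled screwdriver 170 mm long lying on top of the bench supply. Leave alone
- brush: brush 160 mm long lying at the right of the bench, pointing away from the robot. Leave alone
- spare_board: second green circuit board, 70 x 90 x 5 mm, lying on the left front of the bench. Leave alone
- flux: amber flux bottle, 44 mm across, 110 mm high, at the left. Origin: centre of its underside. Leave alone
- tip_tin: round steel tin, 64 mm across, 45 mm high, standing on top of the bench supply. Origin: centre of its underside. Leave alone

How it is judged (in metres and radians):
On the way, in this order (a step that is already met when the one before it is completed fails the run):
1. the tray is fully home (value of joint tray below 0.004 m), for 0.2 s.
2. the bolt is fully thrown, with the tray still home (value of joint bolt above 0.036 m and value of joint tray below 0.004 m), for 0.2 s.
At the end, for the whole second after the job is handed in: the tray is within 4 mm of its home stop, the bolt is at least 36 mm of its 40 mm across, the board lies at rest flat in the tray's nest (not raised more than 4 mm), and every other loose thing is within 20 mm of where it was (all of step 2 and z of board in the frame of tray_pad below -0.019 m and linear speed of board below 0.01 m/s and distance of each of spool, screwdriver, brush, spare_board, flux, tip_tin from where it was at the start of the episode below 0.02 m); the robot touches nothing.
It fails at once if the locking bolt is thrown (more than 20 mm) while the tray is still more than 6 mm from home (value of joint bolt above 0.02 m and value of joint tray above 0.006 m).
It fails at once if the fingers touch the circuit board in the tray (contact force between the fingers and board above 0.5 N).
It fails at once if the board is lifted or jolted out of its nest in the tray (z of board in the frame of tray_pad above -0.015 m or angle between board's own z axis and vertical above 0.15 rad).
It fails at once if something else on the bench is shifted by more than 20 mm, or lifted (distance of any of spool, screwdriver, brush, spare_board, flux, tip_tin from where it was at the start of the episode above 0.02 m).
It also fails if it takes over 45 s, if anything falls off the work surface, if the arm or the gripper's body presses on something with over 40 N, if the wrist force passes 120 N, or if a joint passes its speed limit or range.

## Robot

A 7-joint arm with a two-finger parallel gripper is mounted at the origin on the work surface. World frame = base frame: x ahead of the robot, y to its left, z up, the work surface at z = 0. Lengths are in mm, angles in rad, forces in N, time in s.
With the tool pointing down it reaches from about 400 to 875 mm from the base axis. Payload 4.4 kg.
Tool frame: the origin (TCP) lies midway between the tips of the shut fingers; the grasp point (between the pads) lies 19 mm behind it; z points along the fingers, y is the line along which they close (so a half turn about z gives the same grasp; the last joint's range is limited). The gripper opens to 85 mm and grips with 20 to 120 N. Pads are 22 mm wide; open, the fingers measure 114 mm over their backs; the gripper's body (76 mm by 85 mm) begins 54 mm behind the grasp point. The pads swing forward as they close: fully open they stand 13 mm farther back than shut.
Start: joints at [-0.066, 0.628, 0.038, 1.517, -0.027, 0.996, -0.02], TCP at [650.014, 0.027, 231.313] pointing down, gripper open.
Joint ranges: [-3.06, 3.06], [-0.37, 2.12], [-1.25, 1.32], [0.18, 2.47], [-1.1, 4.24], [0.23, 1.98], [-2.94, 2.94]. Speed limits (rad/s): [2.57, 2.57, 3.14, 3.14, 3.14, 3.14, 3.14].

## Interface

Orientations are given as [roll, pitch, yaw] about the fixed x, y, z axes, in that order (R = Rz(yaw) Ry(pitch) Rx(roll)).
In Python, from cell import read_state, get_image, finish_job gives the robot as it stands.
- The arm moves only by the tool send_rows, never from a script. Its argument "series" is a list of rows, each an object of numbers: "ax", "ay", "az": the turn, a rotation vector about the tool's x, y, z in rad; "dx", "dy", "dz": the shift along the tool's x, y, z in cm; "hand": the closure, from 0 (fully open) to 1 (shut). In form: [{"ax": .., "ay": .., "az": .., "dx": .., "dy": .., "dz": .., "hand": ..}, ...]. A call has 1 to 10 rows; each row is the pose to reach, as a shift and turn from the pose commanded when the call began, along the tool's axes at that moment; what a row does not reach only later rows make up. A row lasts 1/10 s, in which the tool goes at most 50 mm and 8.59 degrees, less where a joint would pass 70% of its speed; a pose out of reach is approached as far as the arm can. A call with a gripper value outside its range is refused whole. The fingers move at their own pace and stop on an object; the grip force is fixed at half the most. Time passes only in rows, so rows that repeat a pose let the fingers close. It gives the time, the measured TCP pose, the force, the opening and the grip force at its end, in the units of the state.
- read_state(): the state, without advancing time (a new reading comes with each control period).
- get_image(name): name is "scene" or "side" or "wrist"; returns a dict with "pixels" (420x560x3 uint8, red, green, blue), "mtx" (3x3 intrinsics, pixels), "R" (3x3) and "t" (3): a world point X has camera coordinates R X + t. Camera axes: x right, y down, z forward; pixel columns grow to the right and rows downward; lengths in mm; the calibration is good to about 2 mm. A picture is of the moment at which its call begins. There is no depth.
- finish_job(): hands the job in; it is judged then, once.
The state is a dict: "clock": time; "qpos": joint angles; "qd": joint speeds; "tau": joint torques, N m; "eef_pos": TCP position; "tool_rot": TCP orientation; "force": force on the tool from outside, world axes, zero at the start; "torque": the same for the moment, N m; "width": finger opening in mm; "gripper_force": force on a finger pad.
Only numpy, scipy, OpenCV 4.12 (cv2) and the standard library are available. Lean on these libraries where they do the work, as an engineer would, in place of code of your own. Each camera call takes 0.05 s, during which the arm holds its last target. There are 200 camera calls.

## Working session

There is one attempt and no reset: what is moved stays moved. The work goes in short steps, Python scripts to look and compute and a tool call to move; the robot and the scene stay as the last step left them, time stands still between calls to the robot, and variables do not carry over. Pictures are saved under pics/ and viewed, at most 10 in all, crops included, and the job is handed in when it is done.

Besides the shell and the picture viewer there is one more tool, called after ">>>" as name([rows], argument=value, ...), one row to a line, values as JSON. send_rows: Moves the arm, as the interface text tells. Its arguments: {"type":"object","properties":{"series":{"type":"array","items":{"type":"object","properties":{"ax":{"type":"number"},"ay":{"type":"number"},"az":{"type":"number"},"dx":{"type":"number"},"dy":{"type":"number"},"dz":{"type":"number"},"hand":{"type":"number"}}}}},"required":["series"]}

```bash
mkdir -p pics
cat > h.py <<'E'
import numpy as np, cv2
from cell import *
def ray(im,u,v,z):
    K,R,t=[np.array(im[k],float) for k in("mtx","R","t")]
    d=R.T@np.linalg.solve(K,[u,v,1.]); c=-R.T@t.ravel()
    return c+d*(z-c[2])/d[2]
def proj(im,X):
    K,R,t=[np.array(im[k],float) for k in("mtx","R","t")]
    p=K@(R@np.array(X,float)+t.ravel()); return p[:2]/p[2]
E
python3 - <<'E'
from h import *
import pickle
for n in("scene","side"):
    im=get_image(n); pickle.dump(im,open(n+".pkl","wb"))
    cv2.imwrite(f"pics/{n}0.png",im["pixels"][:,:,::-1])
    print(n,-np.array(im["R"]).T@np.ravel(im["t"]))
s=read_state();print(s["clock"],s["eef_pos"],s["tool_rot"],s["force"],s["width"])
E
```

```text
scene [1097.33944026  527.87852731  818.41741011]
side [ -4.50270679 659.09666222 947.37339249]
0.1 [6.49455301e+02 2.17471246e-02 2.30506595e+02] [-3.13993529e+00 -5.69451031e-06  1.57075893e+00] [ 0.04862278  0.16685625 -0.49951607] 85.54868100488349
```

View pics/scene0.png

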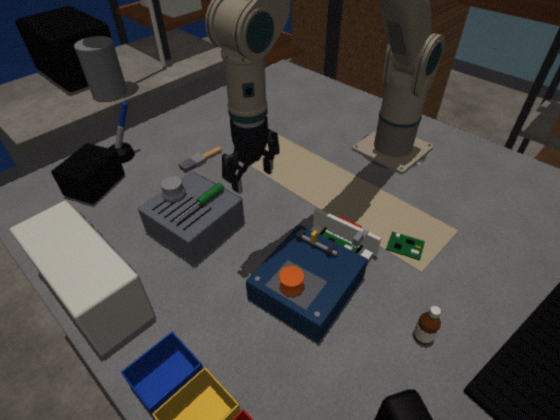

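View pics/side0.png

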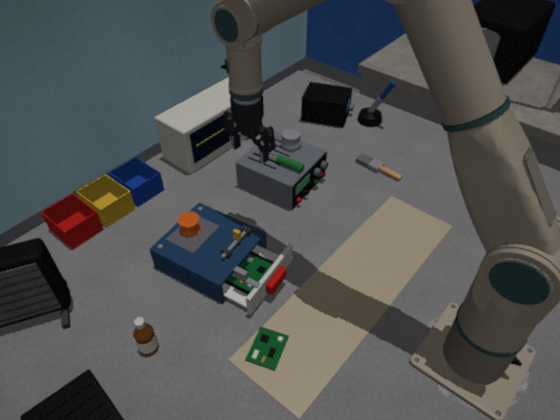

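The scene view shows the tester at about (308,275) with the spool at (291,280) and the yellow tab at (314,236). The side view shows the red pad at (277,280), the yellow tab at (238,235) and the front panel running from (228,300) to (290,250). Next I'll measure these with masks.

Run:
```python
from h import *
import pickle
for n,(x0,y0,x1,y1) in(("scene",(235,195,395,315)),("side",(145,195,305,315))):
    im=pickle.load(open(n+".pkl","rb")); p=im["pixels"]; hsv=cv2.cvtColor(p,cv2.COLOR_RGB2HSV)
    for nm,lo,hi in(("red",(172,120,80),(180,255,255)),("red0",(0,190,80),(5,255,255)),("yel",(18,120,90),(32,255,255)),("blue",(100,120,30),(115,255,255))):
        m=cv2.inRange(hsv,lo,hi); k=np.zeros_like(m);k[y0:y1,x0:x1]=m[y0:y1,x0:x1]
        N,l,st,c=cv2.connectedComponentsWithStats(k)
        for i in range(1,N):
            if st[i,4]>12: print(n,nm,st[i],c[i].round(1), cv2.boxPoints(cv2.minAreaRect(cv2.findNonZero((l==i).astype(np.uint8)))).round(0).tolist())
    cv2.imwrite(f"pics/{n}1.png",cv2.resize(p[y0:y1,x0:x1,::-1],None,fx=5,fy=5,interpolation=cv2.INTER_CUBIC))
```

```text
scene yel [311 230   7   7  29] [313.8 232.7] [[310.0, 234.0], [315.0, 229.0], [318.0, 232.0], [313.0, 237.0]]
scene blue [ 247  226  120   89 4677] [309.  274.1] [[239.0, 293.0], [290.0, 211.0], [371.0, 262.0], [320.0, 344.0]]
side red0 [297 197   4   5  16] [298.5 199. ] [[297.0, 197.0], [300.0, 197.0], [300.0, 201.0], [297.0, 201.0]]
side red0 [266 267  20  22 186] [275.6 277.7] [[265.0, 285.0], [281.0, 265.0], [287.0, 270.0], [271.0, 290.0]]
side yel [233 229   7   5  27] [236.1 231.1] [[233.0, 229.0], [239.0, 229.0], [239.0, 233.0], [233.0, 233.0]]
side blue [145 195  10   7  39] [148.1 196.9] [[145.0, 195.0], [154.0, 195.0], [154.0, 201.0], [145.0, 201.0]]
side blue [ 151  204  115   99 4453] [207.  254.9] [[144.0, 261.0], [183.0, 189.0], [271.0, 236.0], [232.0, 308.0]]
```

View pics/scene1.png

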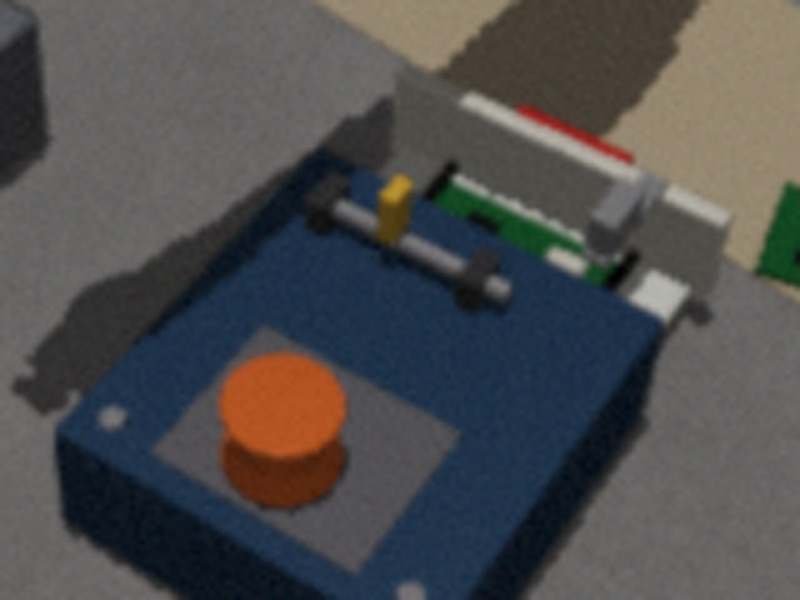

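View pics/side1.png

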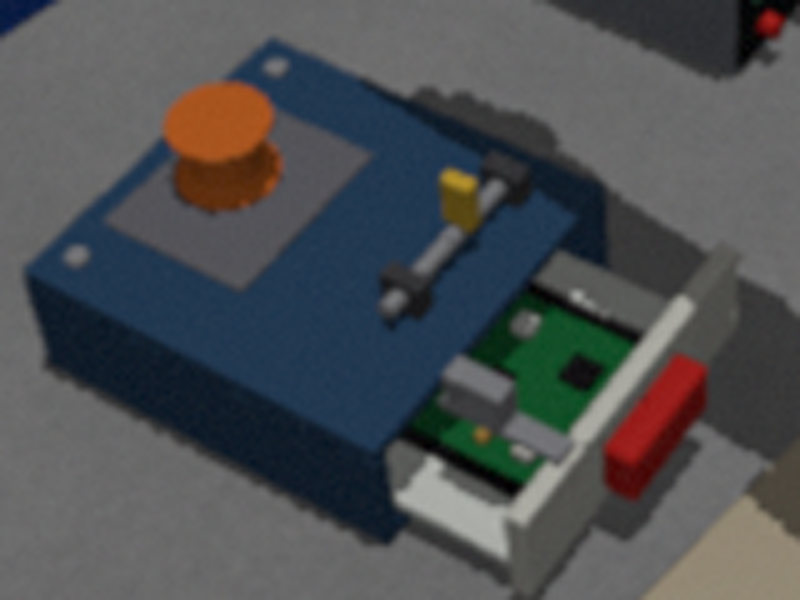

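The scene crop shows the tester top corners at (325,152), (660,320) and (62,432), and the tab top at (397,184). The side crop shows corners at (273,40), (27,270), (380,450) and (580,215), the tab top at (459,180), and the outer edge of the pad's top from (632,460) to (707,372). I'll cast these onto planes at their known heights.

Run:
```python
from h import *
import pickle
sc=pickle.load(open("scene.pkl","rb"));sd=pickle.load(open("side.pkl","rb"))
A=lambda p,z:ray(sc,235+(p[0]+.5)/5-.5,195+(p[1]+.5)/5-.5,z)[:2]
B=lambda p,z:ray(sd,145+(p[0]+.5)/5-.5,195+(p[1]+.5)/5-.5,z)[:2]
c={}
c["FRa"]=A((325,152),75);c["FLa"]=A((660,320),75);c["BRa"]=A((62,432),75)
c["BR"]=B((273,40),75);c["BL"]=B((27,270),75);c["FL"]=B((380,450),75);c["FR"]=B((580,215),75)
for k in c:print(k,c[k].round(1))
d=lambda a,b:np.linalg.norm(c[a]-c[b]).round(1)
print("w",d("FRa","FLa"),d("BR","BL"),d("FL","FR"),"dep",d("FRa","BRa"),d("BL","FL"))
# rigid fit
L=dict(FR=(-110,-100),FL=(-110,100),BR=(110,-100),BL=(110,100))
P=np.array([L[k[:2]] for k in c],float);Q=np.array([c[k] for k in c])
M=(P-P.mean(0)).T@(Q-Q.mean(0));th=np.arctan2(M[0,1]-M[1,0],M[0,0]+M[1,1])
R=np.array([[np.cos(th),-np.sin(th)],[np.sin(th),np.cos(th)]]);o=Q.mean(0)-R@P.mean(0)
print("yaw",th,"o",o,"res",(Q-(P@R.T+o)).round(1).tolist())
loc=lambda X:(R.T@(X-o)).round(1)
print("tab",loc(A((397,184),121)),loc(B((459,180),121)),A((397,184),121),B((459,180),121))
for p,z in(((632,460),62),((707,372),62),((628,497),28),((705,405),28)):print("pad",loc(B(p,z)),B(p,z).round(1))
print("home pad",R@[-142,0]+o,"tabguide mid",R@[-70,-25]+o)
print("spool",loc(A((284,402),115)))
```

```text
FRa [555.3  62.3]
FLa [527.4 252.4]
BRa [769.4  94.3]
BR [768.   89.4]
BL [738.7 283.6]
FL [523.9 249.1]
FR [550.9  78.9]
w 192.2 196.4 172.3 dep 216.5 217.6
yaw 0.13853295866038887 o [646.9567471  174.87842789] res [[3.4, 1.6], [3.2, -6.3], [-0.3, 3.3], [-1.7, -1.7], [-3.4, -5.5], [-0.3, -9.6], [-1.0, 18.2]]
tab [-71.7 -35.1] [-69.8 -35.5] [580.78196796 130.24252275] [582.74089528 130.04860201]
pad [-208.9   25.4] [436.6 171.2]
pad [-211.3  -38. ] [442.9 108.1]
pad [-204.9   23.9] [440.7 170.3]
pad [-207.3  -43. ] [447.6 103.7]
home pad [506.31715736 155.26960853] tabguide mid [581.0796288  140.45161733]
spool [61.6 -7.6]
```

>>> send_rows([
  {"dx": 2,"dy": -3,"az": 0.14,"hand": 1},
  {"dx": 4,"dy": -6,"az": 0.28,"hand": 1},
  {"dx": 6,"dy": -10,"az": 0.43,"hand": 1},
  {"dx": 8,"dy": -14,"az": 0.57,"hand": 1},
  {"dx": 10,"dy": -18,"az": 0.71,"hand": 1},
  {"dx": 12,"dy": -21,"az": 0.85,"hand": 1},
  {"dx": 13.4,"dy": -24.2,"az": 1.0,"hand": 1},
  {"dx": 13.4,"dy": -24.2,"az": 1.14,"hand": 1},
  {"dx": 13.4,"dy": -24.2,"az": 1.28,"hand": 1},
  {"dx": 13.4,"dy": -24.2,"az": 1.42,"hand": 1},
])

```text
invalid input at $.series[0]: expected keys ax, ay, az, dx, dy, dz, hand
```

>>> send_rows([
  {"dz": 4,"hand": 1},
  {"dz": 8,"hand": 1},
  {"dz": 12,"hand": 1},
  {"dz": 12,"hand": 1},
  {"dz": 12,"hand": 1},
])

```text
invalid input at $.series[0]: expected keys ax, ay, az, dx, dy, dz, hand
```

Run:
```python
from h import *
im=get_image("side");s=read_state();print(s["eef_pos"],s["tool_rot"],s["force"],s["width"])
print("tip px",proj(im,s["eef_pos"]),"pad",proj(im,[442,139,45]))
cv2.imwrite("pics/a.png",cv2.resize(im["pixels"][180:340,180:380,::-1],None,fx=4,fy=3.75 if 0 else 4)[:600])
```

```text
[6.49521075e+02 3.99427759e-02 2.30596524e+02] [-3.14011432e+00  2.19635861e-05  1.57078715e+00] [-0.15518949 -0.03060039 -0.10040437] 85.36186034703684
tip px [250.02632305 159.18359825] pad [278.13221335 281.3551714 ]
```

View pics/a.png

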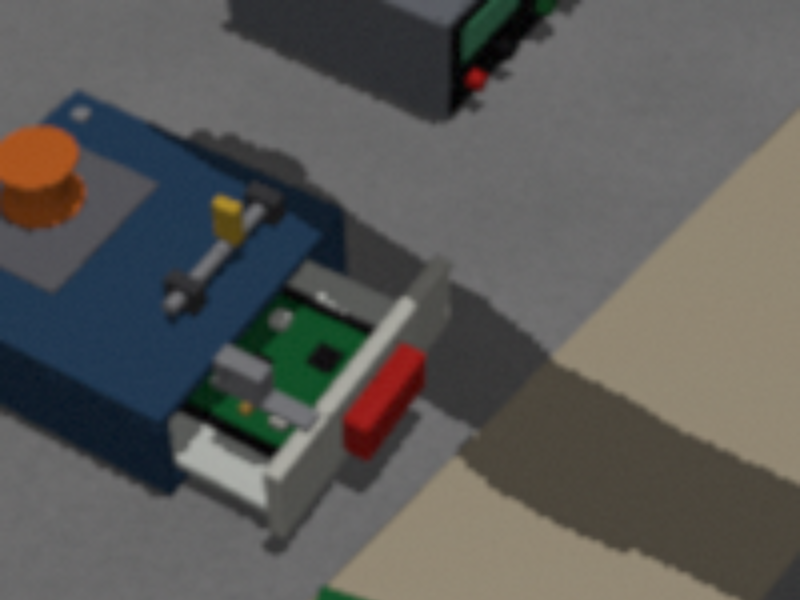

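The calls were refused because every row needs all seven keys. The picture shows the scene unchanged, with the pad at crop (385,400), close to the projected pad point.

>>> send_rows([
  {"ax": 0,"ay": 0,"dz": 0,"dx": 2,"dy": -3,"az": 0.14,"hand": 1},
  {"ax": 0,"ay": 0,"dz": 0,"dx": 4,"dy": -6,"az": 0.28,"hand": 1},
  {"ax": 0,"ay": 0,"dz": 0,"dx": 6,"dy": -10,"az": 0.43,"hand": 1},
  {"ax": 0,"ay": 0,"dz": 0,"dx": 8,"dy": -14,"az": 0.57,"hand": 1},
  {"ax": 0,"ay": 0,"dz": 0,"dx": 10,"dy": -18,"az": 0.71,"hand": 1},
  {"ax": 0,"ay": 0,"dz": 0,"dx": 12,"dy": -21,"az": 0.85,"hand": 1},
  {"ax": 0,"ay": 0,"dz": 0,"dx": 13.4,"dy": -24.2,"az": 1.0,"hand": 1},
  {"ax": 0,"ay": 0,"dz": 0,"dx": 13.4,"dy": -24.2,"az": 1.14,"hand": 1},
  {"ax": 0,"ay": 0,"dz": 0,"dx": 13.4,"dy": -24.2,"az": 1.28,"hand": 1},
  {"ax": 0,"ay": 0,"dz": 0,"dx": 13.4,"dy": -24.2,"az": 1.42,"hand": 1},
])

```text
clock: 1.15
eef_pos: [407.7, 134.4, 231.4]
tool_rot: [-3.141, -0.0, 0.146]
force: [0.6, 0.4, 0.6]
width: 0.1
gripper_force: 0.0
```

>>> send_rows([
  {"ax": 0,"ay": 0,"az": 0,"dx": 0,"dy": 0,"dz": 4,"hand": 1},
  {"ax": 0,"ay": 0,"az": 0,"dx": 0,"dy": 0,"dz": 8,"hand": 1},
  {"ax": 0,"ay": 0,"az": 0,"dx": 0,"dy": 0,"dz": 12,"hand": 1},
  {"ax": 0,"ay": 0,"az": 0,"dx": 0,"dy": 0,"dz": 15,"hand": 1},
  {"ax": 0,"ay": 0,"az": 0,"dx": 0,"dy": 0,"dz": 17.5,"hand": 1},
  {"ax": 0,"ay": 0,"az": 0,"dx": 0,"dy": 0,"dz": 19,"hand": 1},
  {"ax": 0,"ay": 0,"az": 0,"dx": 0,"dy": 0,"dz": 19,"hand": 1},
])

```text
clock: 1.85
eef_pos: [407.0, 133.6, 39.7]
tool_rot: [3.141, 0.003, 0.149]
force: [-0.3, -0.4, 0.9]
width: -0.0
gripper_force: 0.0
```

Run:
```python
from h import *
im=get_image("side");s=read_state();print(s["eef_pos"],s["tool_rot"],s["force"],s["width"])
print("tip px",proj(im,s["eef_pos"]))
cv2.imwrite("pics/b.png",cv2.resize(im["pixels"][190:340,180:380,::-1],None,fx=4,fy=4))
```

```text
[407.51239869 133.70107518  40.49264794] [3.14046829e+00 1.91998108e-03 1.50034356e-01] [-0.00895914 -0.01041766  0.35249065] -0.021437789717680702
tip px [290.58141868 288.55832405]
```

View pics/b.png

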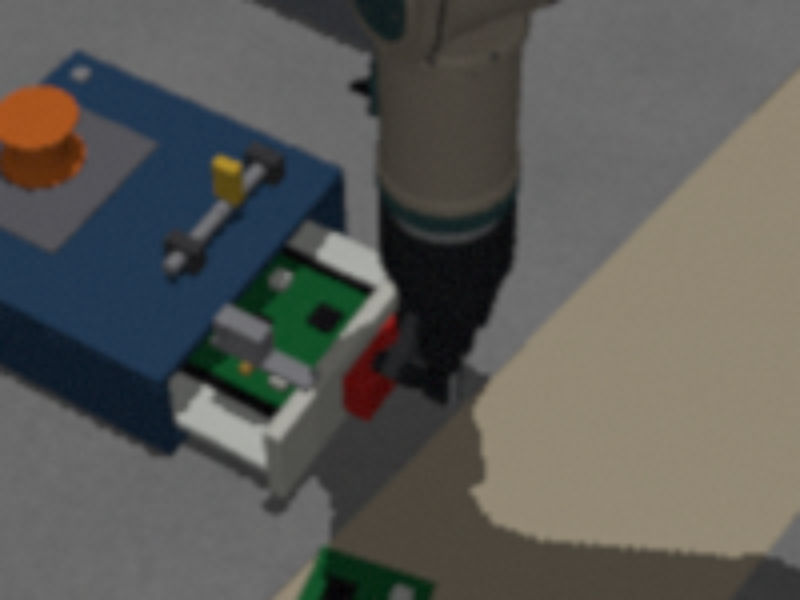

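The side crop shows the shut fingertips at (440,395), just in front of the red pad at (375,370). I'll push gently along the tester's +x.

>>> send_rows([
  {"ax": 0,"ay": 0,"az": 0,"dx": 0.6,"dy": 0,"dz": 0,"hand": 1},
  {"ax": 0,"ay": 0,"az": 0,"dx": 1.2,"dy": 0,"dz": 0,"hand": 1},
  {"ax": 0,"ay": 0,"az": 0,"dx": 1.7,"dy": 0,"dz": 0,"hand": 1},
  {"ax": 0,"ay": 0,"az": 0,"dx": 2.2,"dy": 0,"dz": 0,"hand": 1},
  {"ax": 0,"ay": 0,"az": 0,"dx": 2.7,"dy": 0,"dz": 0,"hand": 1},
  {"ax": 0,"ay": 0,"az": 0,"dx": 3.3,"dy": 0,"dz": 0,"hand": 1},
  {"ax": 0,"ay": 0,"az": 0,"dx": 3.9,"dy": 0,"dz": 0,"hand": 1},
  {"ax": 0,"ay": 0,"az": 0,"dx": 4.6,"dy": 0,"dz": 0,"hand": 1},
  {"ax": 0,"ay": 0,"az": 0,"dx": 5.3,"dy": 0,"dz": 0,"hand": 1},
  {"ax": 0,"ay": 0,"az": 0,"dx": 6.0,"dy": 0,"dz": 0,"hand": 1},
])

```text
clock: 2.9
eef_pos: [467.9, 143.3, 41.3]
tool_rot: [-3.141, 0.0, 0.151]
force: [-3.7, 1.4, 2.0]
width: -0.1
gripper_force: 1.5
```

>>> send_rows([
  {"ax": 0,"ay": 0,"az": 0,"dx": 0.6,"dy": 0,"dz": 0,"hand": 1},
  {"ax": 0,"ay": 0,"az": 0,"dx": 1.1,"dy": 0,"dz": 0,"hand": 1},
  {"ax": 0,"ay": 0,"az": 0,"dx": 1.5,"dy": 0,"dz": 0,"hand": 1},
  {"ax": 0,"ay": 0,"az": 0,"dx": 1.8,"dy": 0,"dz": 0,"hand": 1},
  {"ax": 0,"ay": 0,"az": 0,"dx": 2.0,"dy": 0,"dz": 0,"hand": 1},
])

```text
clock: 3.4
eef_pos: [487.3, 146.2, 41.3]
tool_rot: [-3.141, -0.0, 0.151]
force: [-3.0, 0.8, 0.5]
width: -0.0
gripper_force: 1.3
```

>>> send_rows([
  {"ax": 0,"ay": 0,"az": 0,"dx": 0.2,"dy": 0,"dz": 0,"hand": 1},
  {"ax": 0,"ay": 0,"az": 0,"dx": 0.4,"dy": 0,"dz": 0,"hand": 1},
  {"ax": 0,"ay": 0,"az": 0,"dx": 0.6,"dy": 0,"dz": 0,"hand": 1},
  {"ax": 0,"ay": 0,"az": 0,"dx": 0.8,"dy": 0,"dz": 0,"hand": 1},
  {"ax": 0,"ay": 0,"az": 0,"dx": 0.8,"dy": 0,"dz": 0,"hand": 1},
])

```text
clock: 3.9
eef_pos: [495.6, 147.2, 41.3]
tool_rot: [3.141, -0.001, 0.151]
force: [-2.6, 0.9, -0.2]
width: 0.1
gripper_force: 0.8
```

>>> send_rows([
  {"ax": 0,"ay": 0,"az": 0,"dx": 0.2,"dy": 0,"dz": 0,"hand": 1},
  {"ax": 0,"ay": 0,"az": 0,"dx": 0.4,"dy": 0,"dz": 0,"hand": 1},
  {"ax": 0,"ay": 0,"az": 0,"dx": 0.5,"dy": 0,"dz": 0,"hand": 1},
  {"ax": 0,"ay": 0,"az": 0,"dx": 0.5,"dy": 0,"dz": 0,"hand": 1},
])

```text
clock: 4.3
eef_pos: [496.2, 147.2, 41.0]
tool_rot: [-3.141, 0.007, 0.151]
force: [-8.6, -1.0, 6.2]
width: -0.0
gripper_force: 4.6
```

>>> send_rows([
  {"ax": 0,"ay": 0,"az": 0,"dx": 0.2,"dy": 0,"dz": 0,"hand": 1},
  {"ax": 0,"ay": 0,"az": 0,"dx": 0.3,"dy": 0,"dz": 0,"hand": 1},
  {"ax": 0,"ay": 0,"az": 0,"dx": 0.3,"dy": 0,"dz": 0,"hand": 1},
])

```text
clock: 4.6
eef_pos: [496.2, 147.2, 40.8]
tool_rot: [-3.14, 0.013, 0.151]
force: [-14.6, -1.4, 10.4]
width: -0.2
gripper_force: 7.2
```

>>> send_rows([
  {"ax": 0,"ay": 0,"az": 0,"dx": -1,"dy": 0,"dz": 0,"hand": 1},
  {"ax": 0,"ay": 0,"az": 0,"dx": -3,"dy": 0,"dz": 0,"hand": 1},
  {"ax": 0,"ay": 0,"az": 0,"dx": -5,"dy": 0,"dz": 0,"hand": 1},
  {"ax": 0,"ay": 0,"az": 0,"dx": -5,"dy": 0,"dz": -4,"hand": 1},
  {"ax": 0,"ay": 0,"az": 0,"dx": -5,"dy": 0,"dz": -8,"hand": 1},
  {"ax": 0,"ay": 0,"az": 0,"dx": -5,"dy": 0,"dz": -12,"hand": 1},
  {"ax": 0,"ay": 0,"az": 0,"dx": -5,"dy": 0,"dz": -16,"hand": 1},
  {"ax": 0,"ay": 0,"az": 0,"dx": -5,"dy": 0,"dz": -16,"hand": 1},
])

```text
clock: 5.4
eef_pos: [458.5, 141.1, 206.3]
tool_rot: [-3.14, -0.013, 0.15]
force: [0.7, -0.5, -0.2]
width: -0.0
gripper_force: 0.0
```

Run:
```python
from h import *
im=get_image("side");sc=get_image("scene");s=read_state();print(s["eef_pos"],s["tool_rot"],s["force"])
a=im["pixels"][190:300,150:300,::-1];b=sc["pixels"][200:310,240:390,::-1]
for n,i,(x0,y0,x1,y1) in(("sc",sc,(235,195,395,315)),("sd",im,(145,195,305,315))):
    h=cv2.cvtColor(i["pixels"],cv2.COLOR_RGB2HSV);m=cv2.inRange(h,(18,120,90),(32,255,255));q=cv2.findNonZero(m[y0:y1,x0:x1])
    if q is not None:
        c=q.reshape(-1,2).mean(0)+[x0,y0];print(n,len(q),c,ray(i,*c,113))
cv2.imwrite("pics/c.png",np.hstack([cv2.resize(a,(400,293)),cv2.resize(b,(400,293))]))
```

```text
[455.14130222 141.18220001 202.44973261] [-3.14091693 -0.00490465  0.15071634] [-0.27910667 -0.30289018 -0.8726928 ]
sc 25 [313.48 233.12] [580.01841402 128.46667505 113.        ]
sd 26 [236.11538462 231.07692308] [587.84128245 126.55295872 113.        ]
```

View pics/c.png

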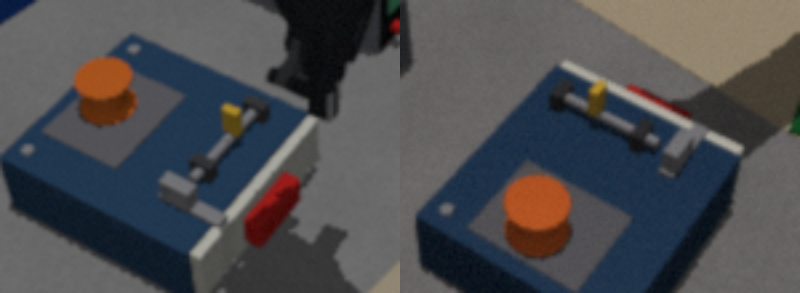

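Both crops show the panel flush with the tester and the staple next to the bolt's end. The tab is still near the right guide, at (232,120) in the left crop. I'll move to its right side.

>>> send_rows([
  {"ax": 0,"ay": 0,"az": 0,"dx": 3,"dy": 2,"dz": 0,"hand": 1},
  {"ax": 0,"ay": 0,"az": 0,"dx": 6,"dy": 4,"dz": 0,"hand": 1},
  {"ax": 0,"ay": 0,"az": 0,"dx": 9,"dy": 6,"dz": 0,"hand": 1},
  {"ax": 0,"ay": 0,"az": 0,"dx": 12.4,"dy": 7,"dz": 0,"hand": 1},
  {"ax": 0,"ay": 0,"az": 0,"dx": 12.4,"dy": 7,"dz": 0,"hand": 1},
  {"ax": 0,"ay": 0,"az": 0,"dx": 12.4,"dy": 7,"dz": 3,"hand": 1},
  {"ax": 0,"ay": 0,"az": 0,"dx": 12.4,"dy": 7,"dz": 6,"hand": 1},
  {"ax": 0,"ay": 0,"az": 0,"dx": 12.4,"dy": 7,"dz": 8,"hand": 1},
  {"ax": 0,"ay": 0,"az": 0,"dx": 12.4,"dy": 7,"dz": 8,"hand": 1},
  {"ax": 0,"ay": 0,"az": 0,"dx": 12.4,"dy": 7,"dz": 8,"hand": 1},
])

```text
clock: 6.5
eef_pos: [586.1, 90.1, 120.7]
tool_rot: [3.141, 0.001, 0.15]
force: [-0.2, -0.4, 0.1]
width: 0.1
gripper_force: 0.0
```

>>> send_rows([
  {"ax": 0,"ay": 0,"az": 0,"dx": 0.1,"dy": 0,"dz": 1,"hand": 1},
  {"ax": 0,"ay": 0,"az": 0,"dx": 0.1,"dy": 0,"dz": 1.6,"hand": 1},
  {"ax": 0,"ay": 0,"az": 0,"dx": 0.1,"dy": 0,"dz": 1.6,"hand": 1},
])

```text
clock: 6.8
eef_pos: [587.2, 90.7, 104.8]
tool_rot: [-3.141, 0.001, 0.151]
force: [0.1, -0.4, -0.4]
width: -0.0
gripper_force: 0.0
```

Run:
```python
from h import *
im=get_image("side");sc=get_image("scene");s=read_state();print(s["eef_pos"],s["tool_rot"],s["force"])
a=im["pixels"][190:300,150:300,::-1];b=sc["pixels"][190:300,240:390,::-1]
cv2.imwrite("pics/d.png",np.hstack([cv2.resize(a,(400,293)),cv2.resize(b,(400,293))]))
```

```text
[587.66157657  90.54520793 105.46718622] [-3.1415138e+00 -2.3443307e-04  1.5076611e-01] [-0.09362794  0.42946432 -0.12316359]
```

View pics/d.png

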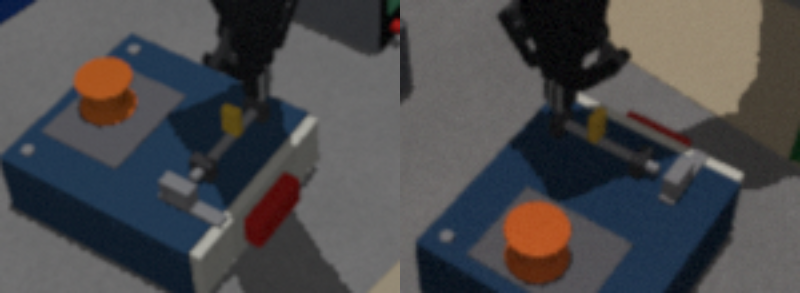

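The fingertips stand just right of the tab and in line with it, at (258,110) against (232,120) in the left crop. Now I'll throw the bolt.

>>> send_rows([
  {"ax": 0,"ay": 0,"az": 0,"dx": 0,"dy": -0.6,"dz": 0,"hand": 1},
  {"ax": 0,"ay": 0,"az": 0,"dx": 0,"dy": -1.2,"dz": 0,"hand": 1},
  {"ax": 0,"ay": 0,"az": 0,"dx": 0,"dy": -1.6,"dz": 0,"hand": 1},
  {"ax": 0,"ay": 0,"az": 0,"dx": 0,"dy": -2.0,"dz": 0,"hand": 1},
  {"ax": 0,"ay": 0,"az": 0,"dx": 0,"dy": -2.4,"dz": 0,"hand": 1},
  {"ax": 0,"ay": 0,"az": 0,"dx": 0,"dy": -2.9,"dz": 0,"hand": 1},
  {"ax": 0,"ay": 0,"az": 0,"dx": 0,"dy": -3.4,"dz": 0,"hand": 1},
  {"ax": 0,"ay": 0,"az": 0,"dx": 0,"dy": -3.9,"dz": 0,"hand": 1},
  {"ax": 0,"ay": 0,"az": 0,"dx": 0,"dy": -4.4,"dz": 0,"hand": 1},
  {"ax": 0,"ay": 0,"az": 0,"dx": 0,"dy": -4.6,"dz": 0,"hand": 1},
])

```text
clock: 7.9
eef_pos: [580.6, 136.8, 105.4]
tool_rot: [-3.141, -0.0, 0.152]
force: [-0.4, -1.2, 2.1]
width: -0.0
gripper_force: 1.1
```

>>> send_rows([
  {"ax": 0,"ay": 0,"az": 0,"dx": 0,"dy": -0.2,"dz": 0,"hand": 1},
  {"ax": 0,"ay": 0,"az": 0,"dx": 0,"dy": -0.4,"dz": 0,"hand": 1},
  {"ax": 0,"ay": 0,"az": 0,"dx": 0,"dy": -0.6,"dz": 0,"hand": 1},
  {"ax": 0,"ay": 0,"az": 0,"dx": 0,"dy": -0.6,"dz": 0,"hand": 1},
])

```text
clock: 8.3
eef_pos: [579.7, 142.4, 105.3]
tool_rot: [-3.141, 0.0, 0.151]
force: [-0.7, -1.2, 1.2]
width: 0.1
gripper_force: 0.5
```

>>> send_rows([
  {"ax": 0,"ay": 0,"az": 0,"dx": 0,"dy": -0.2,"dz": 0,"hand": 1},
  {"ax": 0,"ay": 0,"az": 0,"dx": 0,"dy": -0.4,"dz": 0,"hand": 1},
  {"ax": 0,"ay": 0,"az": 0,"dx": 0,"dy": -0.6,"dz": 0,"hand": 1},
  {"ax": 0,"ay": 0,"az": 0,"dx": 0,"dy": -0.6,"dz": 0,"hand": 1},
])

```text
clock: 8.7
eef_pos: [579.0, 147.1, 105.3]
tool_rot: [3.14, -0.0, 0.15]
force: [-0.1, -3.9, 1.3]
width: -0.3
gripper_force: 2.1
```

>>> send_rows([
  {"ax": 0,"ay": 0,"az": 0,"dx": 0,"dy": -0.2,"dz": 0,"hand": 1},
  {"ax": 0,"ay": 0,"az": 0,"dx": 0,"dy": -0.4,"dz": 0,"hand": 1},
  {"ax": 0,"ay": 0,"az": 0,"dx": 0,"dy": -0.6,"dz": 0,"hand": 1},
  {"ax": 0,"ay": 0,"az": 0,"dx": 0,"dy": -0.6,"dz": 0,"hand": 1},
])

```text
clock: 9.1
eef_pos: [578.9, 147.4, 105.5]
tool_rot: [3.133, -0.001, 0.147]
force: [1.6, -13.6, 0.5]
width: -0.2
gripper_force: 6.9
```

The bolt has reached a hard stop. I'll back off, rise and check.

>>> send_rows([
  {"ax": 0,"ay": 0,"az": 0,"dx": 0,"dy": 1,"dz": 0,"hand": 1},
  {"ax": 0,"ay": 0,"az": 0,"dx": 0,"dy": 3,"dz": 0,"hand": 1},
  {"ax": 0,"ay": 0,"az": 0,"dx": 0,"dy": 3,"dz": -3,"hand": 1},
  {"ax": 0,"ay": 0,"az": 0,"dx": 0,"dy": 3,"dz": -7,"hand": 1},
  {"ax": 0,"ay": 0,"az": 0,"dx": 0,"dy": 3,"dz": -11,"hand": 1},
  {"ax": 0,"ay": 0,"az": 0,"dx": 0,"dy": 3,"dz": -15,"hand": 1},
  {"ax": 0,"ay": 0,"az": 0,"dx": 0,"dy": 3,"dz": -15,"hand": 1},
  {"ax": 0,"ay": 0,"az": 0,"dx": 0,"dy": 3,"dz": -15,"hand": 1},
])

```text
clock: 9.9
eef_pos: [582.6, 125.7, 256.0]
tool_rot: [-3.139, -0.002, 0.152]
force: [-0.9, 0.1, -0.2]
width: 0.1
gripper_force: 0.0
```

Run:
```python
from h import *
im=get_image("side");sc=get_image("scene");s=read_state();print(s["eef_pos"],s["force"],s["qd"])
a=im["pixels"][190:300,150:300,::-1];b=sc["pixels"][190:300,240:390,::-1]
for n,i,(x0,y0,x1,y1) in(("sc",sc,(235,195,395,315)),("sd",im,(145,195,305,315))):
    h=cv2.cvtColor(i["pixels"],cv2.COLOR_RGB2HSV);m=cv2.inRange(h,(18,120,60),(32,255,255));q=cv2.findNonZero(m[y0:y1,x0:x1])
    if q is not None:
        c=q.reshape(-1,2).mean(0)+[x0,y0];print(n,len(q),c,ray(i,*c,113))
cv2.imwrite("pics/e.png",np.hstack([cv2.resize(a,(400,293)),cv2.resize(b,(400,293))]))
```

```text
[581.39378942 125.20526671 254.07906112] [-0.78225146  0.08608485 -0.31621688] [ 0.0046102   0.01449965  0.00124532  0.00545859  0.00425879  0.00010538
 -0.00180963]
sc 69 [325.97101449 242.68115942] [582.94638969 169.68518175 113.        ]
sd 80 [227.95  243.375] [574.69538345 168.65731809 113.        ]
```

View pics/e.png

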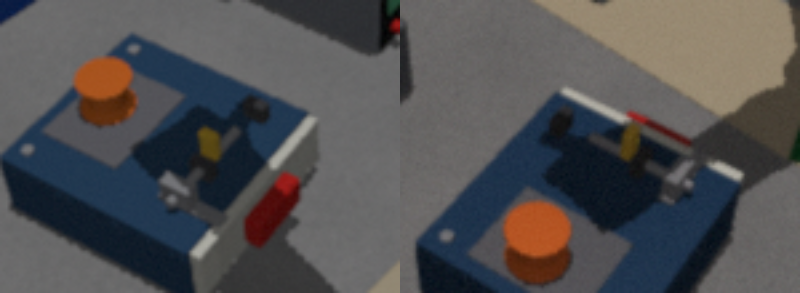

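The tab has moved about 40 mm, the bolt passes through the staple, and the tray is flush. The spool has not moved.

```bash
python3 -c "
from cell import *
print(finish_job())"
```

```text
the job is handed in; nothing more can be done
None
```

The tray is pushed fully home and the bolt is thrown about 40 mm through the staple, each against its hard stop; the job was handed in at about 10 s of robot time, with no verdict returned.

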